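Press a filter cartridge's cap home with a one-hand ratchet clamp

ROBOT

A 6-joint arm with a two-finger parallel gripper is mounted at the origin on the work surface. World frame = base frame: x ahead of the robot, y to its left, z up, the work surface at z = 0. Lengths are in mm, angles in rad, forces in N, time in s.
With the tool pointing down it reaches from about 325 to 775 mm from the base axis. Payload 9.3 kg.
Tool frame: the origin (TCP) lies at the very end of the fingers, on their centre line; the grasp point (between the pads) lies 19 mm behind it; y points along the fingers, x is the direction in which the jaws open and shut, and the axes are right-handed (so a half turn about y gives the same grasp; the last joint's range is limited). The gripper opens to 85 mm and grips with 20 to 120 N. Pads are 22 mm wide; open, the fingers measure 114 mm over their backs; the gripper's body (76 mm by 85 mm) begins 54 mm behind the grasp point. The pads swing forward as they close: fully open they stand 13 mm farther back than shut.
Start: joints at [1.01, 0.259, 0.021, 1.334, 0, 1.418], TCP at [218.126, 504.894, 231.279] pointing down, gripper open.
Joint ranges: [-3.04, 3.04], [-0.91, 1.82], [-1.04, 1.36], [-1.92, 1.95], [-1.52, 1.45], [-3.14, 3.14]. Speed limits (rad/s): [2.22, 2.22, 2.79, 3.14, 3.14, 3.14].

INTERFACE

Orientations are given as a unit quaternion [w, x, y, z].
In Python, from plant import ctrl gives the robot as it stands. The module is installed in compiled form; this text tells all that it offers.
- The arm moves only by the tool carry_out, never from a script. Its argument "motion" is one flat list of numbers, 7 for each row, row after row: the closure, from -1 (fully open) to 1 (shut), then the shift along the tool's x, y, z in mm, then the turn, a rotation vector about the tool's x, y, z in degrees. In form: [claw, tx, ty, tz, ax, ay, az, claw, tx, ty, tz, ax, ay, az, ...]. A call has 1 to 12 rows; each row is the pose to reach, as a shift and turn from the pose commanded when the call began, along the tool's axes at that moment; what a row does not reach only later rows make up. A row lasts 1/12 s, in which the tool goes at most 41.7 mm and 7.16 degrees, less where a joint would pass 70% of its speed; a pose out of reach is approached as far as the arm can. A call with a gripper value outside its range is refused whole. The fingers move at their own pace and stop on an object; "grip_force" is the grip in N (left out, the last holds). Time passes only in rows, so rows that repeat a pose let the fingers close. It gives the time, the measured TCP pose, the force and the opening at its end, in the units of the state.
- ctrl.observe(): the state, without advancing time (a new reading comes with each control period).
- ctrl.get_image(name): name is "scene" or "top"; returns a dict with "color" (420x560x3 uint8, blue, green, red), "fx", "fy", "cx", "cy" (pixels), "cam_to_world" (4x4, takes a point from camera to world coordinates). Camera axes: x right, y down, z forward; pixel columns grow to the right and rows downward; lengths in mm; the calibration is good to about 2 mm. A picture is of the moment at which its call begins. There is no depth.
- ctrl.finish_job(): hands the job in, once; it reports no verdict.
The state is a dict: "time": time; "joint_pos": joint angles; "dq": joint speeds; "tau": joint torques, N m; "position": TCP position; "tcp_rot": TCP orientation; "contact_force": force on the tool from outside, world axes, zero at the start; "ft_torque": the same for the moment, N m; "gripper_width": opening from 0.0 (shut) to 1.0 (fully open).
Only numpy, scipy, OpenCV 4.12 (cv2) and the standard library are available. Lean on these libraries where they do the work, as an engineer would, in place of code of your own. Each camera call takes 0.05 s, during which the arm holds its last target. There are 200 camera calls.

TASK

Pump the orange trigger of the one-hand clamp until its jaw has pushed the blue cap of the water-filter cartridge fully home, pushing the cap with nothing but the clamp and stopping gently once the cap bottoms: the cartridge cracks if it is squeezed hard. Then press the red release so that the jaw springs fully open, lift the cartridge out and lay it down in the empty bay of the steel parts tray, without dropping it. Leave everything else on the bench where it is.

Things in the scene. Friction and masses are not known exactly. Their poses are not given: they have to be found in the camera images.
- clamp: Yellow one-hand ratchet bar clamp on its side, screwed to a white board (150 x 290 x 12 mm) fixed to the bench. Origin on the bench under its steel bar, z up; mm positions of clamp parts below are in this frame. Bar 16 x 10 mm, toothed, along y at x = 0, axis at z = 46; its end behind the body (-y) slides out up to 35 mm. Body: x -28 to 48, y -105 to 0, up to z 76.
- pad_face (a point): Centre of the black pad (32 mm wide, facing +y) of the fixed spindle in the body jaw, stop for the cartridge's foot: x = 68, z = 46, y = 5 to 9.5 of the clamp. The body jaw is at y -14 to 0 and reaches to x = 92, z = 61. Two white V rests at y = 34 and 80 (12 mm wide in y, arms up to z = 38, 23 mm out either side) carry the cartridge with its axis along y at x = 68, z = 46.
- bar: The steel bar with the far yellow jaw (out to x = 90, z = 61), one piece, sliding along the clamp's y. Origin at the clamp's origin when the jaw is fully open, as at the start; moves towards -y as it closes. A light spring (3 to 4 N) pushes it open; the ratchet holds it in 4 mm steps, so it drops back by up to 4 mm when the trigger is let go in mid-stroke (the cap stays).
- jaw_face (a point): Centre of the far jaw's round black pad, which meets the cap: x = 68, z = 46 of the clamp, y = 132 mm when fully open (so at the start). When the cap is home and the foot is on the spindle pad it is 95 mm from point pad_face.
- trigger (a joint): Orange trigger, upright hinge at x = 39, y = -50 of the clamp. 0 rad: sprung back; 0.37: its stop. Bites from 0.1; a full stroke draws the bar in two teeth (8 mm), over 0.24 one. Let it spring back to 0 between strokes and before the release. 4 to 6 N moves it, 7 to 10 N as the cap goes in; cap home, it stiffens 3 N per mm: 12 N is 25 to 35 N in the jaws, 15 to 19 N is 45 N: the cartridge cracks.
- trigger_push (a point): Point to push: middle of the trigger's outer face (away from the handle), 99 mm from its pin; x = -60, y = -43, z = 46 of the clamp at rest. Squeezing moves it towards the clamp's -y, 36 mm for the full stroke. Trigger 14 mm thick (y), 28 mm tall (z 32 to 60), from x = -23 to -93. The space beside it towards +y is free; bench below it at x under -45.
- handle_mid (a point): Middle of the black fixed handle: 16 mm thick, 30 mm tall, slanting 0.37 rad (its tip lies more towards -y), at x = -60, y = -103.5, z = 46 of the clamp. Trigger and handle measure about 69 mm across here with the trigger at rest.
- release (a joint): Red release rocker, hinged along the clamp's x. About 0: ratchet engaged (clicks between -0.02 and 0.1 rad while pumping); 0.25: pressed to its stop. Takes 2 to 4 N, a little more with the jaw under load. Above about 0.2 the jaw is free: held down with the trigger at rest, it springs fully open within 0.7 s.
- release_top (a point): Centre of the top of the red paddle (24 mm in x, 22 mm in y), to be pressed straight down 6 mm to its stop; x = 0, y = 11, z = 73 of the clamp when up. Nothing stands higher within 40 mm of it but the body's cover (z = 76, y under -34).
- cartridge: Water-filter cartridge in the V rests: clear round tube, 38 mm diameter, black hexagonal foot (42 mm across flats, 12 mm thick) at its -y end, blue cap at its +y end. Origin on the axis at mid length (tube and foot reach from y = -42.5 to 42.5 mm). y points to the cap. 0.13 to 0.23 kg. Starts with its foot 0.5 to 3 mm off the spindle pad. Laid on a flat floor its axis is 21 mm above it.
- cap: Blue cap on the cartridge (flange 42 mm diameter, 10 mm thick, O-ring plug). Origin at the centre of the flange's inner face. Starts 8 to 12 mm proud of the tube; fully home the flange touches the tube's rim and its origin is at y = 42.5 mm of the cartridge. Goes in against about 6 N of friction and stays put.
- cap_face (a point): Centre of the cap's outer face, 10 mm out from the origin of cap.
- tray: Fixed stainless tray, 182 x 150 mm, rim 16 mm high, 3 mm floor, parted into two bays by a wall (16 mm high) along its y at x = 0. Origin on the bench under its centre. Each bay is 86 mm wide (x) and 144 mm long (y).
- bay_free (a point): Centre of the floor of the empty bay (x = -44.5, y = 0 of the tray), 3 mm above the bench.
- done_cartridge: A finished cartridge of the same kind, lying in the tray's other bay along the tray's y. To be left alone.
- reagent_a: Loose amber reagent bottle, 48 mm wide, 95 mm tall, bystander.
- reagent_b: Loose white reagent bottle with blue cap, 48 mm wide, 85 mm tall, bystander.
- specimen_cup: Loose specimen cup with yellow lid, 60 mm wide, 62 mm tall, bystander.
- screwdriver: Loose screwdriver with green handle, 190 mm long, bystander.
- spare_cap: Loose spare blue cap, 42 mm wide, bystander.
- tube_rack: Fixed steel rack with capped blood tubes, 200 x 84 mm, 101 mm tall over the tubes, on the side of the clamp where the tray is not.
Things that resemble listed ones, but are neither listed nor needed, are in the scene too. Leave any green or purple look-alike of the cartridge alone. Several things look just like the tray: the one meant starts farthest to the robot's right.

How it is judged (in metres and radians):
On the way, in this order (a step that is already met when the one before it is completed fails the run):
1. the clamp has pushed the cap fully home (within 0.7 mm) (y of cap in the frame of cartridge below 0.0432 m), for 0.1 s.
2. the release has been pressed and the jaw is fully open again (within 4 mm) (y of jaw_face in the frame of clamp above 0.128 m), for 0.2 s.
At the end, for the whole second after the job is handed in: The cap is home on the cartridge (within 0.7 mm), the jaw is fully open (within 4 mm), and the cartridge lies flat and at rest on the floor of the tray's empty bay (y of cap in the frame of cartridge below 0.0432 m and y of jaw_face in the frame of clamp above 0.128 m and x of cartridge in the frame of tray between -0.085 and -0.01 m and y of cartridge in the frame of tray between -0.035 and 0.035 m and z of cartridge in the frame of tray between 0.018 and 0.03 m and angle between cartridge's own y axis and vertical above 1.4 rad and linear speed of cartridge below 0.02 m/s); the robot touches nothing.
It fails at once if the cartridge is squeezed in the jaws with more than 45 N (contact force between bar and cartridge above 45 N).
It fails at once if the cap is pushed by the robot itself (over 5 N) before it is home (y of cap in the frame of cartridge above 0.0435 m and contact force between any of the fingers, the arm and cap above 5 N).
It fails at once if the jaw or bar is shoved by the robot itself (over 5 N) before the cap is home, instead of being drawn in with the trigger (y of cap in the frame of cartridge above 0.0435 m and contact force between any of the fingers, the arm and bar above 5 N).
It fails at once if the cartridge is dropped (moves faster than 0.5 m/s with nothing holding it) (linear speed of cartridge above 0.5 m/s and contact force between the fingers and cartridge below 0.3 N).
It fails at once if a bystander on the bench or the finished cartridge is moved by more than 20 mm (distance of any of done_cartridge, reagent_a, reagent_b, specimen_cup, screwdriver, spare_cap from where it was at the start of the episode above 0.02 m).
It also fails if it takes over 58 s, if anything falls off the work surface, if the arm or the gripper's body presses on something with over 40 N, if the wrist force passes 120 N, or if a joint passes its speed limit or range.

## Working session

There is one attempt and no reset: what is moved stays moved. The work goes in short steps, Python scripts to look and compute and a tool call to move; the robot and the scene stay as the last step left them, time stands still between calls to the robot, and variables do not carry over. Pictures are saved under pics/ and viewed, about 8 in all and at most 12, crops included, and the job is handed in when it is done.

Besides the shell and the picture viewer there is one more tool, called after "Request:" by a JSON object that holds its "method" and its "body". carry_out: Moves the arm, as the interface text tells. Its arguments: {"type":"object","properties":{"motion":{"type":"array"},"grip_force":{"type":"number"}},"required":["motion"]}

```bash
mkdir -p pics
python3 - <<'E'
from plant import ctrl
import cv2,numpy as np
print(ctrl.observe())
for n in("scene","top"):
    d=ctrl.get_image(n); cv2.imwrite(f"pics/{n}0.png",d["color"]); print(n,d["fx"],d["fy"],d["cx"],d["cy"],np.round(d["cam_to_world"],4).tolist())
E
```

```text
{'time': 0.0, 'joint_pos': array([ 1.01041263e+00,  2.59198420e-01,  2.07338509e-02,  1.33367303e+00,
       -2.17518324e-05,  1.41819060e+00]), 'dq': array([-2.36646807e-03, -1.51433265e-05,  8.34895267e-04, -6.55352427e-04,
       -5.75767001e-04, -2.03492352e-04]), 'tau': array([-1.90254315e-03, -5.55643523e+01,  3.44531500e+01,  1.36727604e-02,
       -3.07441524e-04,  5.68066127e-07]), 'position': array([217.97478553, 504.65423177, 230.6517883 ]), 'tcp_rot': array([-0.59067857,  0.59108699,  0.38797549, -0.38883161]), 'contact_force': array([ 0.05581855, -0.36829563,  0.78208499]), 'ft_torque': array([ 0.05879583, -0.00618612, -0.02330485]), 'gripper_width': 0.9986738405460766}
scene 429.06755352759416 429.06755352759416 269.4220029696684 210.1229185002739 [[0.7377, 0.4091, -0.5371, 1120.9436], [0.675, -0.4659, 0.5722, -610.4864], [-0.0161, -0.7846, -0.6198, 798.8288], [0.0, 0.0, 0.0, 1.0]]
top 389.8854765651343 389.8854765651343 286.93302576431694 205.94502765000482 [[0.1192, -0.9681, 0.2202, 254.0036], [-0.9929, -0.1166, 0.0247, 20.2974], [0.0018, -0.2216, -0.9751, 1172.8374], [0.0, 0.0, 0.0, 1.0]]
```

View pics/top0.png

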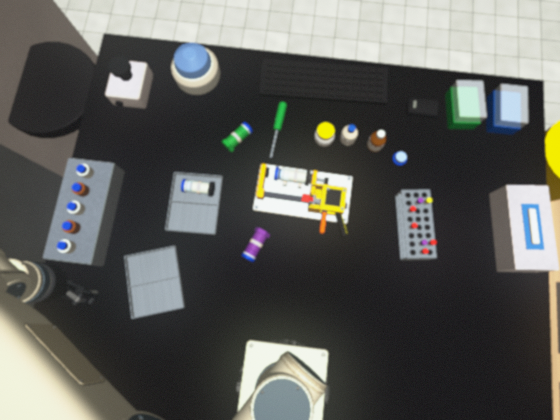

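View pics/scene0.png

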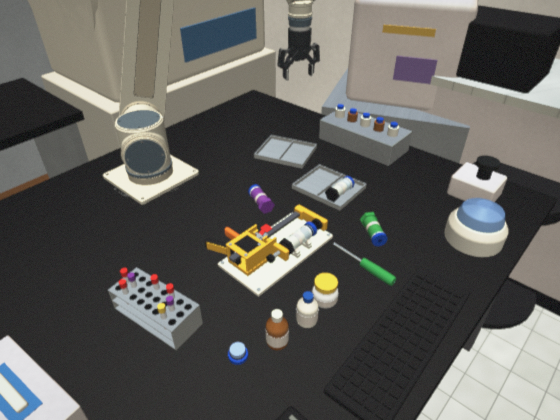

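Top view: the clamp is at (303,192) with its orange trigger at (322,222). There are two tray candidates, (194,203) and (153,283). The first is farther to the robot's right and holds the done cartridge, so it is the one meant. Cartridge look-alikes are green (237,136), purple (256,244) and done_cartridge (198,187). The one I want is clear, at (292,175) in the clamp. I'll check this in a close crop.

```bash
cat > h.py <<'E'
import cv2,numpy as np
from plant import ctrl
class V:
    def __init__(s,n):
        d=ctrl.get_image(n); s.im=d["color"]; s.f,s.c=d["fx"],np.array([d["cx"],d["cy"]]); s.T=np.array(d["cam_to_world"])
    def ray(s,uv,z):
        r=s.T[:3,:3]@np.r_[(np.array(uv,float)-s.c)/s.f,1]; o=s.T[:3,3]; return o+r*(z-o[2])/r[2]
    def pix(s,p):
        q=s.T[:3,:3].T@(np.array(p,float)-s.T[:3,3]); return s.c+s.f*q[:2]/q[2]
    def crop(s,x,y,w,h,k,name):
        cv2.imwrite(name,cv2.resize(s.im[y:y+h,x:x+w],None,fx=k,fy=k,interpolation=cv2.INTER_CUBIC))
E
python3 - <<'E'
from h import *
t=V("top");s=V("scene")
a=cv2.resize(t.im[145:245,160:360],(800,400),interpolation=cv2.INTER_CUBIC)
b=cv2.resize(s.im[200:300,190:350],(800,500),interpolation=cv2.INTER_CUBIC)[60:260] if 0 else None
cv2.imwrite("pics/c1.png",a); s.crop(200,195,145,100,5.5,"pics/c2.png")
E
```

```text
(no output)
```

View pics/c1.png

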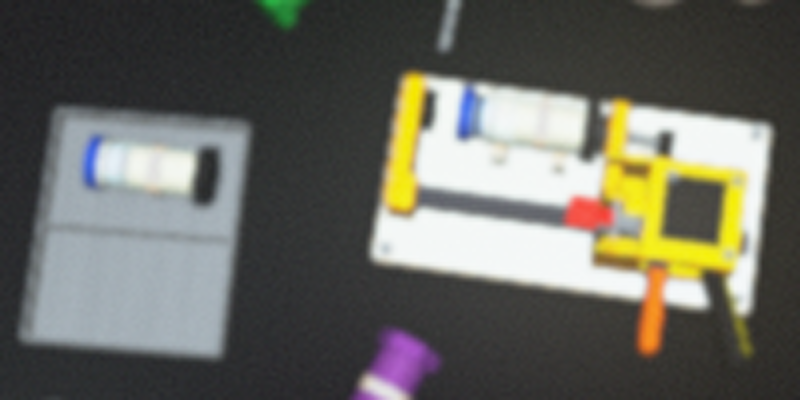

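View pics/c2.png

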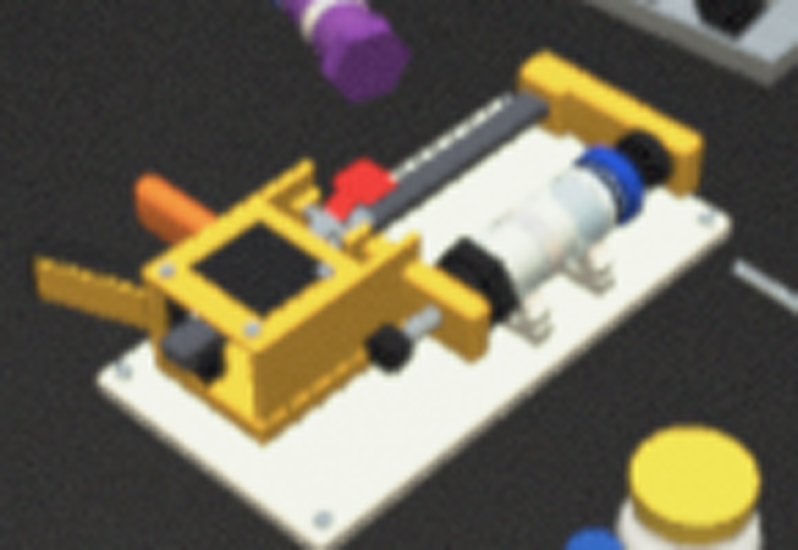

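Crop shows the right cartridge (white/clear, black foot, blue cap) in the clamp's rests. Next I fit the clamp and tray pose from the picked points and colour centroids.

Run:
```python
from h import *
from scipy.optimize import least_squares
t=V("top");s=V("scene")
def cen(v,lo,hi,box):
    x,y,w,h=box; m=cv2.inRange(cv2.cvtColor(v.im[y:y+h,x:x+w],cv2.COLOR_BGR2HSV),lo,hi)
    n,l,st,c=cv2.connectedComponentsWithStats(m); i=1+np.argmax(st[1:,4]); ys,xs=np.where(l==i)
    return c[i]+[x,y],st[i],(xs+x,ys+y)
red_t=cen(t,(0,150,100),(5,255,255),(290,185,35,25)); red_s=cen(s,(0,150,100),(5,255,255),(250,215,40,30))
org=cen(t,(5,160,100),(14,255,255),(310,205,25,35))
print("red",red_t[:2],red_s[:2],"orange",org[:2])
T=lambda u,v:(u/4-.375+160,v/4-.375+145); S=lambda u,v:(u/5.5-.4+200,v/5.5-.4+195)
P=[(t,red_t[0],(0,11,72)),(t,T(650,353),(-93,-50,60)),(t,T(621,101),(92,-7,61)),(t,T(745,167),(48,-105,76)),(t,T(735,278),(-28,-105,76)),
(s,S(150,270),(-28,-105,76)),(s,S(262,352),(48,-105,76)),(s,S(489,303),(92,-14,61)),(s,red_s[0],(0,11,70))]
B=[(t,T(404,72),(75,145)),(t,T(372,262),(-75,145)),(t,T(752,313),(-75,-145)),(t,T(773,124),(75,-145)),(s,S(730,225),(75,145)),(s,S(98,379),(-75,-145)),(s,S(325,550),(75,-145))]
def R(a): return np.array([[np.cos(a),-np.sin(a)],[np.sin(a),np.cos(a)]])
def W(p,q): return np.r_[p[:2]+R(p[2])@np.array(q[:2]),q[2]]
def res(p):
    r=[v.pix(W(p,q))-u for v,u,q in P]+[v.pix(W(p,(q[0]+p[3],q[1]+p[4],12)))-u for v,u,q in B]
    return np.ravel(r)
f=least_squares(res,[500,-50,0,0,0],loss="soft_l1"); p=f.x
print("clamp",np.round(p,3)); print(np.round(res(p).reshape(-1,2),2).tolist())
# tray top rim corners z=16
C=[T(54,106),T(251,122),T(222,357),T(20,342)]
w=np.array([t.ray(c,16) for c in C]); print("tray",w.mean(0),np.round(w,1).tolist())
# tray x axis: from done bay? edges
for n,q in dict(trig=(-60,-43,46),rel=(0,11,73),cart=(68,50,46),cap=(68,100,46),jaw=(68,132,46)).items(): print(n,np.round(W(p,q),1))
```

```text
red (array([306.46153846, 198.13461538]), array([12, 10, 10,  7, 52], dtype=int32)) (array([264.64556962, 228.35443038]), array([ 9,  9, 13, 11, 79], dtype=int32)) orange (array([321.94642857, 226.69642857]), array([ 9, 13,  7, 16, 56], dtype=int32))
clamp [ 5.32876e+02 -1.07530e+01 -1.60000e-02  3.20430e+01  1.70130e+01]
[[-1.93, -0.39], [-0.83, -0.32], [-0.68, -0.05], [0.21, 0.45], [0.02, -2.05], [-1.78, 0.21], [-0.75, -0.03], [-2.83, 2.46], [1.04, -0.26], [-0.55, 0.54], [0.06, -0.57], [-0.2, -0.63], [-0.58, -0.43], [-0.09, -0.82], [-0.93, 0.63], [-0.44, 0.28]]
tray [493.41909728 332.72807826  16.        ] [[583.1, 413.5, 16.0], [588.6, 259.8, 16.0], [404.5, 252.7, 16.0], [397.6, 404.9, 16.0]]
trig [472.2 -52.8  46. ]
rel [5.331e+02 2.000e-01 7.300e+01]
cart [601.7  38.2  46. ]
cap [602.5  88.1  46. ]
jaw [603.  120.1  46. ]
```

Run:
```python
from h import *
t=V("top");s=V("scene")
T=lambda u,v:(u/4-.375+160,v/4-.375+145); S=lambda u,v:(u/5.5-.4+200,v/5.5-.4+195)
w=np.array([t.ray(T(*c),12)[:2] for c in [(404,72),(372,262),(752,313),(773,124)]])
d=lambda a,b:np.arctan2(*(w[a]-w[b])[:2])
print(w.round(1).tolist(),"yaw",[-d(0,3),-d(1,2)],np.arctan2(*(w[0]-w[1])[::-1]),np.arctan2(*(w[3]-w[2])[::-1]))
for a in(-.03,-.016,0):
  R=np.array([[np.cos(a),-np.sin(a)],[np.sin(a),np.cos(a)]])
  print(a)
  for n,v,u,q in [("redT",t,(306.5,198.1),(0,11,72)),("redS",s,(264.65,228.35),(0,11,70)),("trigtip",t,T(650,353),(-93,-50,60)),("trigTipS",s,S(150,180),(-93,-50,60)),
   ("bjawT",t,T(621,101),(92,-7,61)),("bjawS",s,S(489,303),(92,-14,61)),("bjawS0",s,S(492,290),(92,0,61)),
   ("cc1",t,T(745,167),(48,-105,76)),("cc2",t,T(735,278),(-28,-105,76)),("cc1S",s,S(262,352),(48,-105,76)),("cc2S",s,S(148,270),(-28,-105,76)),
   ("footS",s,S(480,240),(68,8,67)),("jawpadT",t,T(428,108),(68,132,62)),("jawtipT",t,T(413,73),(90,140,61)),("capT",t,T(467,85),(89,105,46)),("capTlo",t,T(467,138),(47,105,46)),("bodyjawpadT",t,T(612,130),(68,0,61))]:
    print(n,np.round(v.ray(u,q[2])[:2]-R@np.array(q[:2]),1),end=" ")
  print()
m=cv2.inRange(cv2.cvtColor(t.im,cv2.COLOR_BGR2HSV),(105,150,60),(125,255,255));n,l,st,c=cv2.connectedComponentsWithStats(m)
print([(c[i].round(1).tolist(),st[i].tolist()) for i in range(1,n) if 160<c[i][0]<300 and 140<c[i][1]<220 and st[i][4]>5])
b=np.array([t.ray(T(*c),61)[:2] for c in [(404,72),(424,74),(414,212),(387,207),(610,98),(630,102)]]);print(b.round(1).tolist())
t.crop(240,155,125,90,6.4,"pics/c3.png")
```

```text
[[644.5, 148.1], [490.7, 151.9], [486.0, -138.8], [636.7, -142.4]] yaw [np.float64(-0.02677618182821822), np.float64(-0.016228404309444285)] -0.024597612825017656 -0.023469173466073537
-0.03
redT [532.4 -16.6] redS [531.4 -13.3] trigtip [532.9 -14.5] trigTipS [540.1  -9.9] bjawT [533.1 -11.5] bjawS [532.6   1.8] bjawS0 [527.7  -4.8] cc1 [535.6  -9.4] cc2 [528.3 -11.6] cc1S [535.8  -9. ] cc2S [536.4  -8.3] footS [529.6   3.5] jawpadT [529.9  -8.9] jawtipT [533.9  -1.4] capT [536.4  -6.8] capTlo [536.8 -13.3] bodyjawpadT [533.6 -14.9] 
-0.016
redT [532.5 -16.6] redS [531.5 -13.3] trigtip [532.2 -13.2] trigTipS [539.4  -8.6] bjawT [533.  -12.8] bjawS [5.324e+02 5.000e-01] bjawS0 [527.7  -6.1] cc1 [534.2 -10. ] cc2 [526.9 -11.2] cc1S [534.3  -9.6] cc2S [535.   -7.9] footS [529.7   2.5] jawpadT [531.7  -9.9] jawtipT [535.8  -2.7] capT [537.8  -8.1] capTlo [538.2 -14. ] bodyjawpadT [533.6 -15.9] 
0
redT [532.7 -16.6] redS [531.7 -13.3] trigtip [531.4 -11.7] trigTipS [538.6  -7.1] bjawT [532.8 -14.3] bjawS [532.2  -0.9] bjawS0 [527.6  -7.5] cc1 [532.5 -10.8] cc2 [525.2 -10.8] cc1S [532.6 -10.4] cc2S [533.3  -7.4] footS [529.8   1.4] jawpadT [533.8 -11. ] jawtipT [538.   -4.1] capT [539.5  -9.5] capTlo [539.9 -14.7] bodyjawpadT [533.6 -17. ] 
[([276.3, 172.5], [276, 169, 2, 9, 11]), ([182.2, 184.8], [181, 180, 3, 11, 13])]
[[628.0, 142.7], [628.2, 127.6], [521.6, 120.9], [523.0, 141.1], [626.2, -12.9], [624.9, -28.0]]
```

View pics/c3.png

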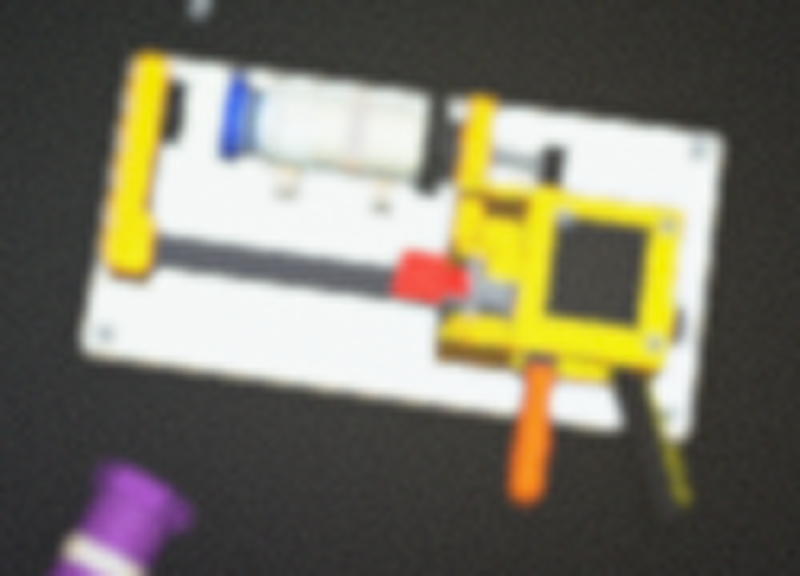

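```bash
cat >> h.py <<'E'
from scipy.spatial.transform import Rotation as Ro
O=np.array([532.8,-13.]);YAW=-.023
def cw(q,o=None):
    o=O if o is None else o
    c,s_=np.cos(YAW),np.sin(YAW); return np.r_[o+[c*q[0]-s_*q[1],s_*q[0]+c*q[1]],q[2]]
def go(p,yaw=YAW,flip=None):
    o=ctrl.observe(); q=o["tcp_rot"]; R=Ro.from_quat(np.r_[q[1:],q[0]])
    best=None
    for k in ((1,-1) if flip is None else (flip,)):
        x=k*np.array([np.cos(yaw),np.sin(yaw),0]); y=np.array([0,0,-1.]); z=np.cross(x,y)
        G=Ro.from_matrix(np.c_[x,y,z]); rv=(R.inv()*G).as_rotvec(degrees=True)
        if best is None or np.linalg.norm(rv)<np.linalg.norm(best[0]): best=(rv,k,z)
    print("shift",R.inv().apply(np.array(p)-o["position"]).round(1),"turn",best[0].round(2),"flip",best[1],"toolz",best[2].round(3),"pos",o["position"].round(1),"F",o["contact_force"].round(2),"t",o["time"],"w",o["gripper_width"])
E
python3 - <<'E'
from h import *
print(cw((-70,-20,36)))
go(cw((-70,-20,140)),flip=1);go(cw((-70,-20,140)),flip=-1)
E
```

```text
[462.35855474 -31.38485218  36.        ]
shift [-395.4   91.2 -436.9] turn [ 1.000e-02  6.795e+01 -1.000e-02] flip 1 toolz [0.023 1.    0.   ] pos [218.1 504.9 231.2] F [ 0.1  -0.69 -0.63] t 0.4 w 0.99666923485745
shift [-395.4   91.2 -436.9] turn [-1.0000e-02 -1.1205e+02 -1.0000e-02] flip -1 toolz [-0.023 -1.    -0.   ] pos [218.1 504.9 231.2] F [ 0.1  -0.69 -0.63] t 0.4 w 0.99666923485745
```

Request:
{"method": "carry_out", "body": {"motion": [1, -395, 91, -437, 0, 68, 0, 1, -395, 91, -437, 0, 68, 0, 1, -395, 91, -437, 0, 68, 0, 1, -395, 91, -437, 0, 68, 0, 1, -395, 91, -437, 0, 68, 0, 1, -395, 91, -437, 0, 68, 0, 1, -395, 91, -437, 0, 68, 0, 1, -395, 91, -437, 0, 68, 0, 1, -395, 91, -437, 0, 68, 0, 1, -395, 91, -437, 0, 68, 0, 1, -395, 91, -437, 0, 68, 0, 1, -395, 91, -437, 0, 68, 0], "grip_force": 60}}

```text
time: 1.4
position: [423.6, 53.2, 155.0]
tcp_rot: [-0.707, 0.707, -0.008, 0.009]
contact_force: [1.3, 0.5, 0.6]
gripper_width: 0.0
```

```bash
python3 -c "
from h import *
go(cw((-70,-20,140)))"
```

```text
shift [ 40.8  15.  -83.7] turn [ 0.   -0.08  0.05] flip 1 toolz [0.023 1.    0.   ] pos [423.6  53.2 155. ] F [1.34 0.48 0.56] t 1.4 w 0.00034023557411649977
```

Request:
{"method": "carry_out", "body": {"motion": [1, 18, 7, -38, 0, 0, 0, 1, 36, 13, -75, 0, 0, 0, 1, 36, 13, -75, 0, 0, 0, 1, 36, 13, -75, 0, 0, 0]}}

```text
time: 1.73
position: [457.8, -22.6, 141.3]
tcp_rot: [0.707, -0.707, 0.01, -0.01]
contact_force: [-0.6, 0.8, 0.2]
gripper_width: -0.0
```

Run:
```python
from h import *
go(cw((-70,-20,37)))
t=V("top"); t.crop(240,155,125,90,6.4,"pics/c4.png")
```

```text
shift [  4.9 104.3  -8.7] turn [-0.01 -0.29 -0.06] flip 1 toolz [0.023 1.    0.   ] pos [457.8 -22.6 141.3] F [-0.59  0.81  0.22] t 1.7333 w -0.00037565712562363633
```

View pics/c4.png

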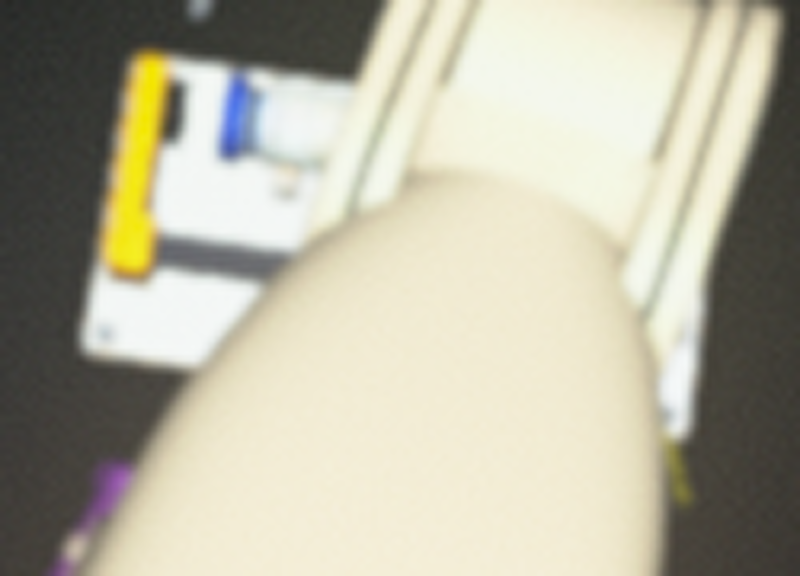

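The arm hides the trigger from above, but the jaw and cap stay visible. Next I lower beside the trigger and feel for contact.

Request:
{"method": "carry_out", "body": {"motion": [1, 5, 30, -5, 0, 0, 0, 1, 5, 60, -5, 0, 0, 0, 1, 5, 90, -5, 0, 0, 0, 1, 5, 104, -5, 0, 0, 0, 1, 5, 104, -5, 0, 0, 0, 1, 5, 104, -5, 0, 0, 0]}}

```text
time: 2.28
position: [461.8, -24.4, 38.2]
tcp_rot: [0.707, -0.707, 0.008, -0.007]
contact_force: [-0.9, -0.2, 0.1]
gripper_width: 0.002
```

Request:
{"method": "carry_out", "body": {"motion": [1, 0, 0, -4, 0, 0, 0, 1, 0, 0, -8, 0, 0, 0, 1, 0, 0, -12, 0, 0, 0, 1, 0, 0, -16, 0, 0, 0, 1, 0, 0, -20, 0, 0, 0, 1, 0, 0, -20, 0, 0, 0]}}

```text
time: 2.78
position: [462.1, -46.4, 38.3]
tcp_rot: [-0.707, 0.707, -0.008, 0.009]
contact_force: [0.6, 0.4, 0.4]
gripper_width: 0.002
```

Request:
{"method": "carry_out", "body": {"motion": [1, 0, 0, -2, 0, 0, 0, 1, 0, 0, -4, 0, 0, 0, 1, 0, 0, -4, 0, 0, 0]}}

```text
time: 3.03
position: [461.8, -49.8, 38.0]
tcp_rot: [0.707, -0.707, 0.008, -0.009]
contact_force: [0.5, 0.7, 1.0]
gripper_width: -0.002
```

Request:
{"method": "carry_out", "body": {"motion": [1, 0, 0, -2, 0, 0, 0, 1, 0, 0, -4, 0, 0, 0, 1, 0, 0, -4, 0, 0, 0]}}

```text
time: 3.28
position: [461.7, -53.6, 37.9]
tcp_rot: [0.707, -0.707, 0.008, -0.008]
contact_force: [0.6, 3.1, 2.4]
gripper_width: 0.003
```

Request:
{"method": "carry_out", "body": {"motion": [1, 0, 0, -2, 0, 0, 0, 1, 0, 0, -4, 0, 0, 0, 1, 0, 0, -4, 0, 0, 0]}}

```text
time: 3.53
position: [461.7, -57.8, 38.0]
tcp_rot: [0.707, -0.707, 0.008, -0.009]
contact_force: [2.1, 3.7, 0.9]
gripper_width: 0.0
```

Request:
{"method": "carry_out", "body": {"motion": [1, 0, 0, -4, 0, 0, 0, 1, 0, 0, -8, 0, 0, 0, 1, 0, 0, -12, 0, 0, 0, 1, 0, 0, -16, 0, 0, 0, 1, 0, 0, -20, 0, 0, 0, 1, 0, 0, -24, 0, 0, 0, 1, 0, 0, -26, 0, 0, 0, 1, 0, 0, -26, 0, 0, 0]}}

```text
time: 4.2
position: [461.0, -83.0, 37.9]
tcp_rot: [0.708, -0.706, 0.008, -0.008]
contact_force: [3.4, 7.6, 0.5]
gripper_width: 0.002
```

Request:
{"method": "carry_out", "body": {"motion": [1, 0, 0, -2, 0, 0, 0, 1, 0, 0, -3, 0, 0, 0, 1, 0, 0, -3, 0, 0, 0]}}

```text
time: 4.45
position: [461.0, -83.5, 37.8]
tcp_rot: [0.71, -0.705, 0.007, -0.008]
contact_force: [5.0, 22.6, 5.2]
gripper_width: 0.005
```

Request:
{"method": "carry_out", "body": {"motion": [1, 0, 0, -1, 0, 0, 0, 1, 0, 0, -2, 0, 0, 0, 1, 0, 0, -2, 0, 0, 0]}}

```text
time: 4.7
position: [461.0, -83.8, 37.8]
tcp_rot: [0.711, -0.703, 0.007, -0.008]
contact_force: [6.6, 30.7, 6.6]
gripper_width: 0.002
```

Request:
{"method": "carry_out", "body": {"motion": [1, 0, 0, 12, 0, 0, 0, 1, 0, 0, 24, 0, 0, 0, 1, 0, 0, 36, 0, 0, 0, 1, 0, 0, 47, 0, 0, 0, 1, 0, 0, 47, 0, 0, 0]}}

```text
time: 5.12
position: [461.8, -40.3, 37.9]
tcp_rot: [-0.707, 0.707, -0.008, 0.008]
contact_force: [-0.0, 0.4, 0.8]
gripper_width: -0.001
```

```bash
cat >> h.py <<'E'
def look(v=None):
    "jaw inner/outer column and cap column along image row in the top view (yellow jaw / blue cap)"
    t=V("top"); hsv=cv2.cvtColor(t.im[165:215,245:300],cv2.COLOR_BGR2HSV)
    y=np.argwhere(cv2.inRange(hsv[:40],(20,150,120),(34,255,255))); b=np.argwhere(cv2.inRange(hsv,(105,140,60),(125,255,255)))
    y=y[y[:,1]<35]
    J=t.ray(y.mean(0)[::-1]+[245,165],61); C=t.ray(b.mean(0)[::-1]+[245,165],60)
    o=ctrl.observe(); print("jaw y",J.round(1),len(y),"cap y",C.round(1),len(b),"pos",o["position"].round(1),"F",o["contact_force"].round(1),"t",o["time"])
    return t
E
python3 -c "
from h import *
look()"
```

```text
jaw y [569.5 125.1  61. ] 155 cap y [602.7  92.7  60. ] 17 pos [462.  -41.1  38. ] F [ 0.1 -0.2 -0.2] t 5.1667
```

Request:
{"method": "carry_out", "body": {"motion": [1, 0, 0, -6, 0, 0, 0, 1, 0, 0, -11, 0, 0, 0, 1, 0, 0, -16, 0, 0, 0, 1, 0, 0, -21, 0, 0, 0, 1, 0, 0, -26, 0, 0, 0, 1, 0, 0, -31, 0, 0, 0, 1, 0, 0, -36, 0, 0, 0, 1, 0, 0, -40, 0, 0, 0, 1, 0, 0, -43, 0, 0, 0, 1, 0, 0, -43, 0, 0, 0]}}

```text
time: 6.0
position: [461.5, -83.2, 38.1]
tcp_rot: [0.709, -0.705, 0.008, -0.009]
contact_force: [3.7, 18.0, 4.3]
gripper_width: -0.002
```

Request:
{"method": "carry_out", "body": {"motion": [1, 0, 0, 12, 0, 0, 0, 1, 0, 0, 24, 0, 0, 0, 1, 0, 0, 36, 0, 0, 0, 1, 0, 0, 43, 0, 0, 0, 1, 0, 0, 43, 0, 0, 0]}}

```text
time: 6.42
position: [462.1, -40.9, 38.0]
tcp_rot: [-0.707, 0.707, -0.008, 0.008]
contact_force: [-0.1, -0.9, -0.2]
gripper_width: -0.003
```

```bash
python3 -c "
from h import *
look()"
```

```text
jaw y [569.3 117.   61. ] 158 cap y [602.6  94.5  60. ] 27 pos [462.2 -41.5  38. ] F [ 0.1 -0.3 -0.5] t 6.4667
```

Request:
{"method": "carry_out", "body": {"motion": [1, 0, 0, -6, 0, 0, 0, 1, 0, 0, -11, 0, 0, 0, 1, 0, 0, -16, 0, 0, 0, 1, 0, 0, -20, 0, 0, 0, 1, 0, 0, -24, 0, 0, 0, 1, 0, 0, -28, 0, 0, 0, 1, 0, 0, -32, 0, 0, 0, 1, 0, 0, -36, 0, 0, 0, 1, 0, 0, -36, 0, 0, 0]}}

```text
time: 7.22
position: [461.8, -78.2, 38.1]
tcp_rot: [0.708, -0.707, 0.008, -0.009]
contact_force: [2.1, 7.4, 1.5]
gripper_width: 0.001
```

Request:
{"method": "carry_out", "body": {"motion": [1, 0, 0, -3, 0, 0, 0, 1, 0, 0, -6, 0, 0, 0, 1, 0, 0, -6, 0, 0, 0]}}

```text
time: 7.47
position: [461.5, -83.0, 38.0]
tcp_rot: [0.708, -0.706, 0.008, -0.009]
contact_force: [2.9, 12.2, 3.1]
gripper_width: -0.004
```

Request:
{"method": "carry_out", "body": {"motion": [1, 0, 0, 12, 0, 0, 0, 1, 0, 0, 24, 0, 0, 0, 1, 0, 0, 36, 0, 0, 0, 1, 0, 0, 42, 0, 0, 0, 1, 0, 0, 42, 0, 0, 0]}}

```text
time: 7.88
position: [462.0, -41.2, 38.0]
tcp_rot: [-0.707, 0.707, -0.008, 0.008]
contact_force: [0.4, 0.3, 0.1]
gripper_width: 0.003
```

```bash
python3 -c "
from h import *
look()"
```

```text
jaw y [568.4 109.1  61. ] 153 cap y [601.1  88.1  60. ] 32 pos [462.1 -41.7  38. ] F [1.  0.1 0.1] t 7.9333
```

Request:
{"method": "carry_out", "body": {"motion": [1, 0, 0, -6, 0, 0, 0, 1, 0, 0, -11, 0, 0, 0, 1, 0, 0, -16, 0, 0, 0, 1, 0, 0, -18, 0, 0, 0, 1, 0, 0, -20, 0, 0, 0, 1, 0, 0, -20, 0, 0, 0]}}

```text
time: 8.43
position: [461.8, -62.0, 38.0]
tcp_rot: [0.708, -0.707, 0.008, -0.009]
contact_force: [1.6, 7.1, 0.0]
gripper_width: -0.001
```

Request:
{"method": "carry_out", "body": {"motion": [1, 0, 0, -1, 0, 0, 0, 1, 0, 0, -2, 0, 0, 0, 1, 0, 0, -2, 0, 0, 0]}}

```text
time: 8.68
position: [462.0, -63.7, 38.0]
tcp_rot: [0.708, -0.707, 0.008, -0.009]
contact_force: [2.4, 7.1, 0.7]
gripper_width: 0.001
```

Request:
{"method": "carry_out", "body": {"motion": [1, 0, 0, -1, 0, 0, 0, 1, 0, 0, -2, 0, 0, 0, 1, 0, 0, -2, 0, 0, 0]}}

```text
time: 8.93
position: [462.1, -65.8, 38.1]
tcp_rot: [0.708, -0.707, 0.008, -0.009]
contact_force: [3.7, 7.4, 0.4]
gripper_width: 0.001
```

```bash
python3 -c "
from h import *
look()"
```

```text
jaw y [569.9 104.6  61. ] 153 cap y [601.6  86.   60. ] 28 pos [462.1 -65.7  38.1] F [ 3.5  7.4 -0.3] t 8.9833
```

Request:
{"method": "carry_out", "body": {"motion": [1, 0, 0, -1, 0, 0, 0, 1, 0, 0, -1.5, 0, 0, 0, 1, 0, 0, -1.5, 0, 0, 0]}}

```text
time: 9.23
position: [462.2, -67.1, 38.1]
tcp_rot: [0.708, -0.706, 0.008, -0.009]
contact_force: [3.7, 7.6, 0.7]
gripper_width: 0.0
```

Request:
{"method": "carry_out", "body": {"motion": [1, 0, 0, -1, 0, 0, 0, 1, 0, 0, -1.5, 0, 0, 0, 1, 0, 0, -1.5, 0, 0, 0]}}

```text
time: 9.48
position: [462.1, -68.7, 38.1]
tcp_rot: [0.708, -0.706, 0.008, -0.009]
contact_force: [2.8, 7.1, 0.8]
gripper_width: 0.001
```

Request:
{"method": "carry_out", "body": {"motion": [1, 0, 0, -1, 0, 0, 0, 1, 0, 0, -1.5, 0, 0, 0, 1, 0, 0, -1.5, 0, 0, 0]}}

```text
time: 9.73
position: [461.9, -70.1, 38.1]
tcp_rot: [0.708, -0.706, 0.008, -0.009]
contact_force: [3.1, 8.4, 0.9]
gripper_width: -0.001
```

Request:
{"method": "carry_out", "body": {"motion": [1, 0, 0, -1, 0, 0, 0, 1, 0, 0, -1.5, 0, 0, 0, 1, 0, 0, -1.5, 0, 0, 0]}}

```text
time: 9.98
position: [462.0, -71.5, 38.1]
tcp_rot: [0.708, -0.706, 0.008, -0.009]
contact_force: [3.3, 8.1, 1.4]
gripper_width: -0.001
```

Request:
{"method": "carry_out", "body": {"motion": [1, 0, 0, -1, 0, 0, 0, 1, 0, 0, -1.5, 0, 0, 0, 1, 0, 0, -1.5, 0, 0, 0]}}

```text
time: 10.23
position: [462.1, -73.1, 38.1]
tcp_rot: [0.708, -0.706, 0.008, -0.009]
contact_force: [3.8, 9.0, 0.7]
gripper_width: -0.001
```

Request:
{"method": "carry_out", "body": {"motion": [1, 0, 0, -1, 0, 0, 0, 1, 0, 0, -1.5, 0, 0, 0, 1, 0, 0, -1.5, 0, 0, 0]}}

```text
time: 10.48
position: [462.1, -74.2, 38.1]
tcp_rot: [0.708, -0.706, 0.008, -0.009]
contact_force: [5.3, 11.5, 1.5]
gripper_width: -0.001
```

```bash
python3 -c "
from h import *
look()"
```

```text
jaw y [570.  101.9  61. ] 158 cap y [601.6  84.   60. ] 22 pos [462.1 -74.2  38.1] F [ 4.1 10.2  1.2] t 10.5333
```

Request:
{"method": "carry_out", "body": {"motion": [1, 0, 0, -0.6, 0, 0, 0, 1, 0, 0, -0.6, 0, 0, 0]}}

```text
time: 10.7
position: [462.2, -74.6, 38.2]
tcp_rot: [0.708, -0.706, 0.007, -0.009]
contact_force: [5.0, 11.4, 0.9]
gripper_width: 0.001
```

Run:
```python
from h import *
Fs=[];
for i in range(3):
    V("top"); Fs.append(ctrl.observe()["contact_force"])
print(np.round(Fs,1).tolist(),ctrl.observe()["position"])
s=V("scene"); s.crop(200,195,145,100,5.5,"pics/c5.png")
```

```text
[[5.2, 11.0, 0.6], [3.7, 11.5, 1.3], [5.0, 11.1, 1.9]] [462.21379677 -74.5831105   38.18302309]
```

View pics/c5.png

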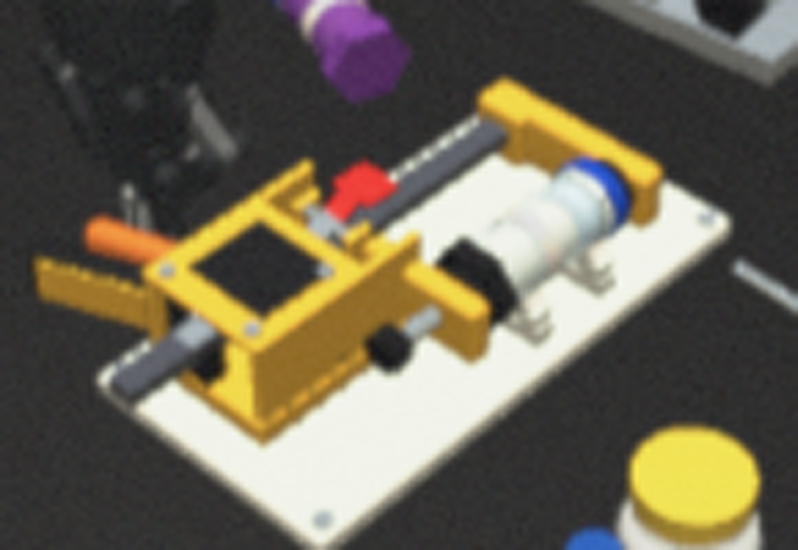

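Cap flange now looks seated against the tube and the force is climbing (7.4 → 11.3 N). One more tiny step to confirm the stiffening.

Request:
{"method": "carry_out", "body": {"motion": [1, 0, 0, -0.5, 0, 0, 0, 1, 0, 0, -0.5, 0, 0, 0]}}

```text
time: 11.07
position: [462.3, -74.9, 38.2]
tcp_rot: [0.708, -0.706, 0.007, -0.009]
contact_force: [5.4, 12.8, 2.4]
gripper_width: 0.002
```

Run:
```python
from h import *
Fs=[]
for i in range(3):
    V("top"); Fs.append(ctrl.observe()["contact_force"])
print(np.mean(Fs,0),ctrl.observe()["position"])
```

```text
[ 5.10513647 12.91567106  1.37555964] [462.22421186 -74.8628124   38.16790592]
```

Stiffening confirmed (+1.6 N over 0.3 mm), so the cap is bottomed. Now I back off fully, lift, and go over the red release.

Request:
{"method": "carry_out", "body": {"motion": [1, 0, 0, 10, 0, 0, 0, 1, 0, 0, 22, 0, 0, 0, 1, 0, 0, 34, 0, 0, 0, 1, 0, 0, 42, 0, 0, 0, 1, 0, -30, 42, 0, 0, 0, 1, 0, -65, 42, 0, 0, 0, 1, 25, -75, 50, 0, 0, 0, 1, 55, -75, 66, 0, 0, 0, 1, 69, -72, 70, 0, 0, 0, 1, 69, -72, 70, 0, 0, 0, 1, 69, -72, 70, 0, 0, 0]}}

```text
time: 12.13
position: [531.8, -7.6, 109.4]
tcp_rot: [-0.707, 0.707, -0.009, 0.008]
contact_force: [-0.3, 0.6, 0.3]
gripper_width: -0.001
```

Run:
```python
from h import *
go(cw((0,11,73))); s=V("scene"); s.crop(200,195,145,100,5.5,"pics/c6.png")
```

```text
shift [ 1.1 36.4  5.6] turn [ 0.04 -0.03 -0.06] flip 1 toolz [0.023 1.    0.   ] pos [531.8  -7.6 109.4] F [-0.3   0.56  0.26] t 12.1333 w -0.0005361995091550557
```

View pics/c6.png

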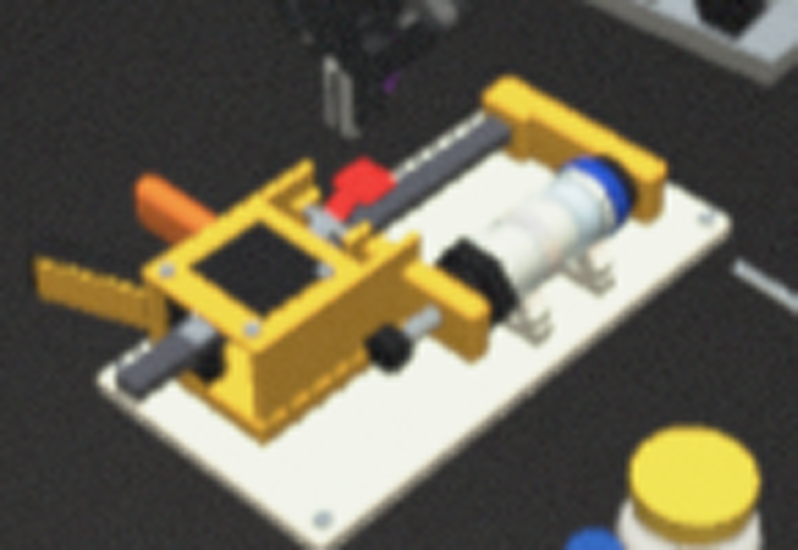

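Trigger is back at rest, the ratchet holds the jaw, and the cap is seated. Press the release at about (362,178) in this crop.

Request:
{"method": "carry_out", "body": {"motion": [1, 1, 15, 4, 0, 0, 0, 1, 1, 30, 4, 0, 0, 0, 1, 1, 36, 4, 0, 0, 0, 1, 1, 39, 4, 0, 0, 0, 1, 1, 42, 4, 0, 0, 0, 1, 1, 44, 4, 0, 0, 0, 1, 1, 44, 4, 0, 0, 0]}}

```text
time: 12.77
position: [532.1, -2.7, 68.3]
tcp_rot: [0.708, -0.707, 0.008, -0.009]
contact_force: [-8.4, 6.6, 22.8]
gripper_width: -0.002
```

```bash
python3 -c "
from h import *
look()"
```

```text
jaw y [608.8 114.6  61. ] 36 cap y [nan nan nan] 0 pos [532.1  -2.8  68.3] F [-9.   7.1 22. ] t 12.8167h.py:30: RuntimeWarning: Mean of empty slice.
  J=t.ray(y.mean(0)[::-1]+[245,165],61); C=t.ray(b.mean(0)[::-1]+[245,165],60)
  ret = um.true_divide(
```

Request:
{"method": "carry_out", "body": {"motion": [1, 0, 0, 0, 0, 0, 0, 1, 0, 0, 0, 0, 0, 0, 1, 0, 0, 0, 0, 0, 0, 1, 0, 0, 0, 0, 0, 0, 1, 0, 0, 0, 0, 0, 0, 1, 0, 0, 0, 0, 0, 0, 1, 0, 0, 0, 0, 0, 0, 1, 0, 0, 0, 0, 0, 0, 1, 0, 0, 0, 0, 0, 0, 1, 0, 0, 0, 0, 0, 0]}}

```text
time: 13.65
position: [532.1, -2.8, 68.4]
tcp_rot: [0.707, -0.707, 0.008, -0.009]
contact_force: [-8.9, 6.7, 21.7]
gripper_width: 0.0
```

Request:
{"method": "carry_out", "body": {"motion": [1, 0, -10, 0, 0, 0, 0, -0.3, 5, -50, 5, 0, 0, 0, -0.3, 25, -85, 10, 0, 0, 0, -0.3, 45, -85, 20, 0, 0, 0, -0.3, 69, -85, 35, 0, 0, 0, -0.3, 69, -85, 35, 0, 0, 0, -0.3, 69, -85, 35, 0, 0, 0]}}

```text
time: 14.23
position: [603.1, 30.0, 151.1]
tcp_rot: [-0.707, 0.707, -0.008, 0.008]
contact_force: [-0.4, -0.7, 1.1]
gripper_width: 0.651
```

Run:
```python
from h import *
go(cw((68,48,30))); s=V("scene"); s.crop(200,195,145,100,5.5,"pics/c7.png")
# cartridge ends in scene: blue and foot
hsv=cv2.cvtColor(s.im,cv2.COLOR_BGR2HSV)[195:295,200:345]
b=np.argwhere(cv2.inRange(hsv,(105,150,60),(125,255,255)));b=b[b[:,0]<60]
print(b.mean(0)[::-1]+[200,195], s.ray(b.mean(0)[::-1]+[200,195],50), cw((68,0,0)),cw((68,100,0)))
```

```text
shift [ -1.3 121.1   3.5] turn [ 0.03 -0.01 -0.  ] flip 1 toolz [0.023 1.    0.   ] pos [603.1  30.  151.1] F [-0.39 -0.71  1.11] t 14.2333 w 0.6510142334414685
[310.         228.35714286] [606.32859012  94.3806928   50.        ] [600.78201479 -14.56386211   0.        ] [603.08181201  85.40968906   0.        ]
```

View pics/c7.png

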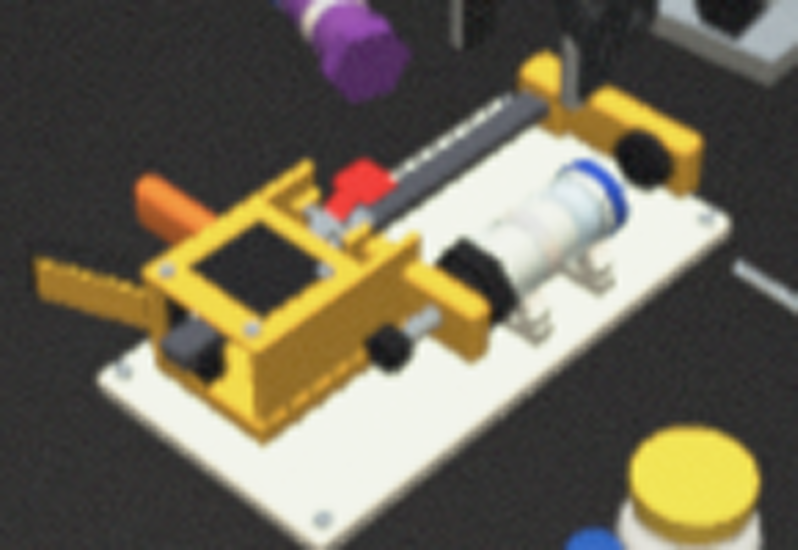

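Jaw is fully open and the cap is flush. Next I descend onto the tube between the V rests (clamp y = 57).

Request:
{"method": "carry_out", "body": {"motion": [-0.3, -1, 0, 12, 0, 0, 0, -0.3, -1, 30, 12, 0, 0, 0, -0.3, -1, 60, 12, 0, 0, 0, -0.3, -1, 85, 12, 0, 0, 0, -0.3, -1, 105, 12, 0, 0, 0, -0.3, -1, 118, 12, 0, 0, 0, -0.3, -1, 124, 12, 0, 0, 0, -0.3, -1, 124, 12, 0, 0, 0], "grip_force": 40}}

```text
time: 14.95
position: [600.6, 42.1, 26.0]
tcp_rot: [0.707, -0.707, 0.009, -0.008]
contact_force: [-1.6, -0.1, -0.3]
gripper_width: 0.653
```

```bash
python3 -c "
from h import *
go(cw((68,57,27)))"
```

```text
shift [ 1.5 -1.   0.4] turn [-0.   -0.07 -0.14] flip 1 toolz [0.023 1.    0.   ] pos [600.6  42.1  26. ] F [-1.61 -0.09 -0.34] t 14.95 w 0.6533178057040916
```

Request:
{"method": "carry_out", "body": {"motion": [0.0, 1, -1, 0, 0, 0, 0, 0.1, 1, -1, 0, 0, 0, 0, 0.2, 1, -1, 0, 0, 0, 0, 0.5, 1, -1, 0, 0, 0, 0, 0.5, 1, -1, 0, 0, 0, 0, 0.5, 1, -1, 0, 0, 0, 0]}}

```text
time: 15.45
position: [602.8, 42.0, 29.5]
tcp_rot: [-0.707, 0.707, -0.008, 0.009]
contact_force: [-5.5, -0.2, 4.6]
gripper_width: 0.435
```

Request:
{"method": "carry_out", "body": {"motion": [0.5, 0, -8, 0, 0, 0, 0, 0.5, 0, -20, 0, 0, 0, 0, 0.5, 0, -40, 0, 0, 0, 0, 0.5, 0, -60, 0, 0, 0, 0, 0.5, 0, -80, 0, 0, 0, 0, 0.5, 0, -85, 0, 0, 0, 0, 0.5, 0, -85, 0, 0, 0, 0], "grip_force": 50}}

```text
time: 16.03
position: [604.1, 41.9, 115.2]
tcp_rot: [-0.707, 0.707, -0.007, 0.01]
contact_force: [0.3, 0.9, -3.5]
gripper_width: 0.428
```

Run:
```python
from h import *
go((449,331+7,110),yaw=.041)
t=V("top")
# tray edges: grey mask contour, min area rect
x0,y0=160,165
hsv=cv2.cvtColor(t.im,cv2.COLOR_BGR2HSV)[165:240,160:230]
m=cv2.inRange(hsv,(0,0,60),(179,90,255)); m=cv2.morphologyEx(m,cv2.MORPH_CLOSE,np.ones((7,7)))
c=max(cv2.findContours(m,0,2)[0],key=cv2.contourArea); h=cv2.approxPolyDP(cv2.convexHull(c),4,True)[:,0]+[x0,y0]
print(h.tolist(),[t.ray(p,16).round(1).tolist() for p in h])
for p in [(-91,-75,16),(91,-75,16),(91,75,16),(-91,75,16),(0,-75,16),(0,75,16)]:
    a=.041;w=np.array([493.4+np.cos(a)*p[0]-np.sin(a)*p[1],332.7+np.sin(a)*p[0]+np.cos(a)*p[1],16]);u=t.pix(w)
    cv2.circle(t.im,tuple(np.round(u).astype(int)),0,(0,0,255),-1)
t.crop(155,160,100,75,8,"pics/c8.png")
```

```text
shift [-162.1    4.5  292.3] turn [ 0.02 -3.71  0.24] flip 1 toolz [-0.041  0.999  0.   ] pos [604.1  41.9 115.2] F [ 0.26  0.89 -3.51] t 16.0333 w 0.42816122496273934
[[229, 165], [229, 239], [160, 239], [173, 172]] [[623.6, 244.4, 16.0], [394.2, 209.2, 16.0], [369.6, 413.5, 16.0], [580.2, 413.4, 16.0]]
```

View pics/c8.png

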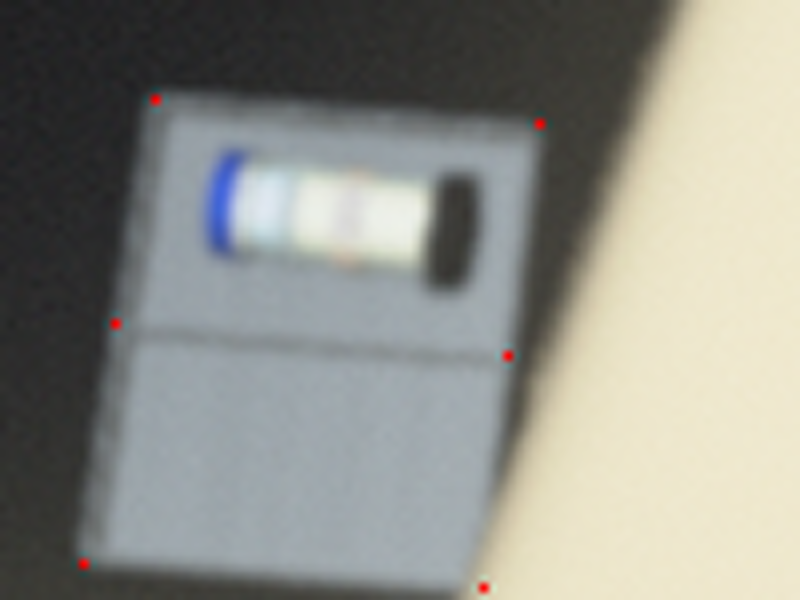

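The red marks fit the tray's rim corners, and the dividing wall sits about 1 mm lower than predicted. I carry the cartridge over the empty bay at about (448, 338).

Request:
{"method": "carry_out", "body": {"motion": [0.5, -8, 0, 15, 0, 0, 0, 0.5, -22, 0, 40, 0, 0, 0, 0.5, -36, 1, 66, 0, -1, 0, 0.5, -50, 1, 92, 0, -1, 0, 0.5, -65, 1, 118, 0, -2, 0, 0.5, -80, 2, 144, 0, -2, 0, 0.5, -95, 2, 170, 0, -3, 0, 0.5, -109, 3, 196, 0, -3, 0, 0.5, -123, 3, 222, 0, -3.7, 0, 0.5, -137, 4, 248, 0, -3.7, 0, 0.5, -150, 4, 270, 0, -3.7, 0, 0.5, -158, 4, 284, 0, -3.7, 0]}}

```text
time: 17.08
position: [449.1, 331.6, 107.5]
tcp_rot: [-0.707, 0.707, 0.014, -0.016]
contact_force: [0.7, 0.4, -2.3]
gripper_width: 0.429
```

Request:
{"method": "carry_out", "body": {"motion": [0.5, -4, 0, 6, 0, 0, 0, 0.5, -4, 0, 7, 0, 0, 0, 0.5, -4, 0, 7, 0, 0, 0, 0.5, -4, 0, 7, 0, 0, 0]}}

```text
time: 17.42
position: [447.7, 335.7, 108.5]
tcp_rot: [-0.707, 0.707, 0.014, -0.014]
contact_force: [-0.1, -0.3, -2.1]
gripper_width: 0.431
```

Run:
```python
from h import *
go((448,338,9),yaw=.041); s=V("scene"); s.crop(270,110,130,100,6,"pics/c9.png")
```

```text
shift [ 0.4 99.5  2.3] turn [ 0.03 -0.05 -0.03] flip 1 toolz [-0.041  0.999  0.   ] pos [447.7 335.7 108.5] F [-0.13 -0.32 -2.13] t 17.4167 w 0.43081994275736607
```

View pics/c9.png

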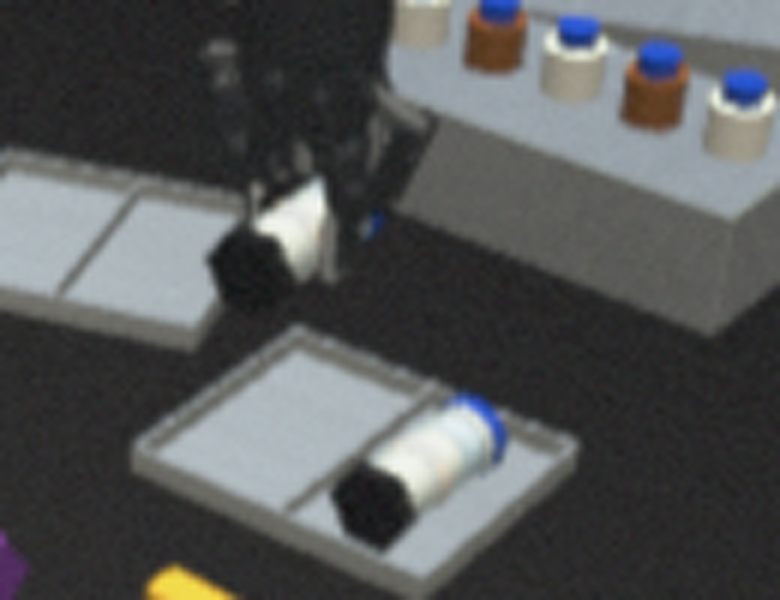

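Held level above the empty bay. Lower now, slowing near the floor.

Request:
{"method": "carry_out", "body": {"motion": [0.5, 0, 12, 2, 0, 0, 0, 0.5, 0, 32, 2, 0, 0, 0, 0.5, 0, 52, 2, 0, 0, 0, 0.5, 0, 70, 2, 0, 0, 0, 0.5, 0, 82, 2, 0, 0, 0, 0.5, 0, 90, 2, 0, 0, 0, 0.5, 0, 95, 2, 0, 0, 0, 0.5, 0, 97, 2, 0, 0, 0, 0.5, 0, 97, 2, 0, 0, 0]}}

```text
time: 18.22
position: [447.7, 338.2, 12.0]
tcp_rot: [-0.707, 0.707, 0.014, -0.014]
contact_force: [-0.4, -1.1, -1.7]
gripper_width: 0.426
```

Request:
{"method": "carry_out", "body": {"motion": [0.5, 0, 1, 0, 0, 0, 0, 0.5, 0, 2, 0, 0, 0, 0, 0.5, 0, 2, 0, 0, 0, 0]}}

```text
time: 18.47
position: [447.6, 338.6, 10.3]
tcp_rot: [0.707, -0.707, -0.015, 0.014]
contact_force: [-0.5, -0.4, -2.6]
gripper_width: 0.427
```

Request:
{"method": "carry_out", "body": {"motion": [0.5, 0, 1, 0, 0, 0, 0, 0.5, 0, 2, 0, 0, 0, 0, 0.5, 0, 2, 0, 0, 0, 0]}}

```text
time: 18.72
position: [447.4, 338.5, 7.9]
tcp_rot: [0.707, -0.707, -0.014, 0.014]
contact_force: [-0.1, -0.4, -2.8]
gripper_width: 0.424
```

Request:
{"method": "carry_out", "body": {"motion": [0.5, 0, 1, 0, 0, 0, 0, 0.5, 0, 1, 0, 0, 0, 0]}}

```text
time: 18.88
position: [447.5, 338.5, 7.4]
tcp_rot: [0.707, -0.707, -0.015, 0.014]
contact_force: [-1.9, -0.9, 3.4]
gripper_width: 0.428
```

Request:
{"method": "carry_out", "body": {"motion": [0.5, 0, 1, 0, 0, 0, 0, 0.5, 0, 1, 0, 0, 0, 0]}}

```text
time: 19.05
position: [447.5, 338.6, 7.3]
tcp_rot: [0.707, -0.707, -0.015, 0.014]
contact_force: [-5.0, -2.4, 14.0]
gripper_width: 0.426
```

Floor contact felt at z = 7.4. Relieve the press, open a little, lift straight up.

Request:
{"method": "carry_out", "body": {"motion": [0.5, 0, -1.5, 0, 0, 0, 0, 0.1, 0, -1.5, 0, 0, 0, 0, 0.0, 0, -1.5, 0, 0, 0, 0, -0.1, 0, -1.5, 0, 0, 0, 0, -0.1, 0, -1.5, 0, 0, 0, 0, -0.1, 0, -1.5, 0, 0, 0, 0, -0.1, 0, -5, 0, 0, 0, 0, -0.1, 0, -15, 0, 0, 0, 0, -0.1, 0, -40, 0, 0, 0, 0, -0.1, 0, -70, 0, 0, 0, 0, -0.1, 0, -100, 0, 0, 0, 0, -0.1, 0, -130, 0, 0, 0, 0]}}

```text
time: 20.05
position: [447.2, 338.3, 138.2]
tcp_rot: [0.707, -0.707, -0.015, 0.014]
contact_force: [0.9, 0.4, 0.5]
gripper_width: 0.549
```

Request:
{"method": "carry_out", "body": {"motion": [-0.1, 0, -20, 30, 0, 0, 0, -0.1, 0, -40, 60, 0, 0, 0, -0.1, 0, -60, 90, 0, 0, 0, -0.1, 0, -70, 120, 0, 0, 0, -0.1, 0, -70, 120, 0, 0, 0, -0.1, 0, -70, 120, 0, 0, 0]}}

```text
time: 20.55
position: [442.2, 459.7, 206.9]
tcp_rot: [0.707, -0.707, -0.016, 0.015]
contact_force: [-0.6, -0.6, -0.7]
gripper_width: 0.551
```

Run:
```python
from h import *
print(ctrl.observe()["position"],ctrl.observe()["contact_force"],ctrl.observe()["time"])
s=V("scene");cv2.imwrite("pics/c10.png",cv2.resize(s.im[130:290,200:400],None,fx=3.7,fy=3.7,interpolation=cv2.INTER_CUBIC))
```

```text
[442.16777468 459.72926814 206.91168085] [-0.64710145 -0.62406068 -0.67213772] 20.55
```

View pics/c10.png

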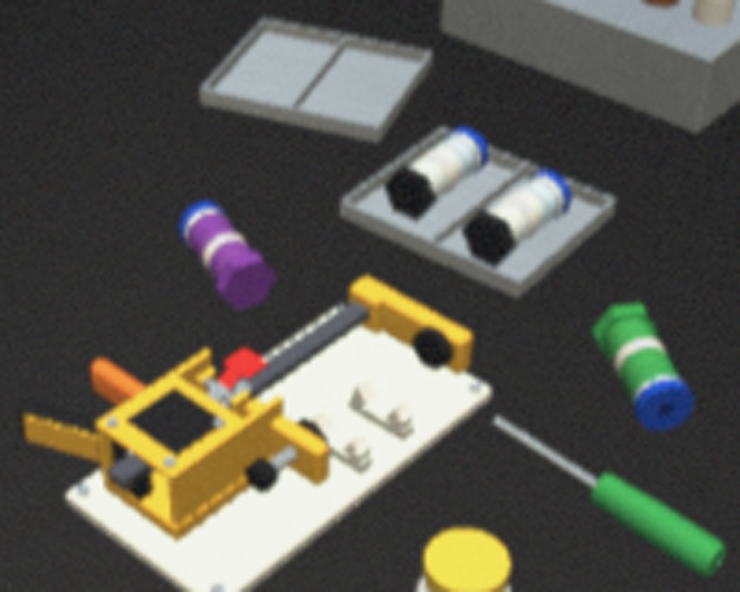

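The cartridge lies flat in the empty bay at (437,172), parallel to the finished one. The clamp jaw is fully open, the bystanders in view look unmoved, and the robot is clear.

```bash
python3 -c "
from plant import ctrl
print(ctrl.finish_job())"
```

```text
the job is handed in; nothing more can be done
None
```

The job is handed in at about 20.6 s of the 58 s allowed; no verdict came back.

- **Pumping:** I took three full strokes and one slow fourth stroke. I stopped when the push force stiffened from about 7–8 N to 12.9 N sideways (about 14 N in total). That is slightly over the 12 N guide, and below the 15 N at which the cartridge could crack. The cap then looked flush with the tube rim.
- **Release:** I pressed the red release to its stop, and the picture showed the jaw fully open. The press reached about 22 N, more than the 2–4 N it needs.
- **Placing:** I gripped the cartridge between the V rests, carried it over and lowered it until I felt the tray floor at TCP height 7.4 mm. I then opened the gripper slightly and lifted clear.
- **Last checks:** The final picture shows the cartridge flat in the empty bay, the jaw open, the bystanders in view where they were, and the robot touching nothing.
- **Disagreements:** Single-point estimates of the clamp position differed by several millimetres, so I found the trigger and the tray floor by feel. My calculated tray dividing wall was about 1 mm off the picture, and I corrected for that. The cap being home was judged from force and picture, not measured to 0.7 mm.

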